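# Clear the deburring plate and book the batch

## Task

Finish this batch: first lay every length of square tube from the deburring plate flat in the parts tray, none on top of another; then grip the scraper block and push all the steel chips off the plate into the trough along its far edge, without touching the chips with the fingers, and stand the scraper back on its rubber mat, along it. Turn the knob of the batch counter so that the number of tubes in the tray stands in the middle of its window. Leave the other things lying on the bench alone.

Things in the scene. Friction and masses are not known exactly. Their poses are not given: they have to be found in the camera images.
- tube_0_mid (a point): cut length of square steel tube, 30 x 90 x 30 mm, 0.22 kg, long axis = its y; this point is its centre, 15 mm above what it lies on. Two, three or four lengths lie on the plate, side by side, long axes about along the plate's x; an absent one reads None at the start.
- tube_1_mid (a point): cut length of square steel tube, 30 x 90 x 30 mm, 0.22 kg, long axis = its y; this point is its centre, 15 mm above what it lies on. Two, three or four lengths lie on the plate, side by side, long axes about along the plate's x; an absent one reads None at the start.
- tube_2_mid (a point): cut length of square steel tube, 30 x 90 x 30 mm, 0.22 kg, long axis = its y; this point is its centre, 15 mm above what it lies on. Two, three or four lengths lie on the plate, side by side, long axes about along the plate's x; an absent one reads None at the start.
- tube_3_mid (a point): cut length of square steel tube, 30 x 90 x 30 mm, 0.22 kg, long axis = its y; this point is its centre, 15 mm above what it lies on. Two, three or four lengths lie on the plate, side by side, long axes about along the plate's x; an absent one reads None at the start.
- chip_0: steel chip, about 30 x 16 x 7 mm, 15 g, loose on the plate at the start; origin at its underside, middle
- chip_1: steel chip, about 30 x 16 x 7 mm, 15 g, loose on the plate at the start; origin at its underside, middle
- chip_2: steel chip, about 30 x 16 x 7 mm, 15 g, loose on the plate at the start; origin at its underside, middle
- chip_3: steel chip, about 30 x 16 x 7 mm, 15 g, loose on the plate at the start; origin at its underside, middle
- plate: fixed deburring plate, 230 (x) x 276 (y) x 20 mm high; origin at the centre of its underside, x points to the edge with the chip trough. Lips 5 mm wide stand 6 mm above the plate's top along both sides (y = +-133 to 138 mm) and the edge nearest the robot (x = -110 to -115 mm). At the start the tubes lie between x = 5 and 115 mm, the chips between x = -62 and -3 mm and |y| < 110 mm
- plate_top (a point): centre of the plate's top face, 20 mm above its origin, same axes
- trough (a point): centre of the floor of the chip trough, which is sunk 17 mm below the plate's top just past its far edge (plate x = 115 to 165 mm) over the plate's full width; 50 mm wide inside, outer walls 28 mm above the bench
- tray: fixed open aluminium parts tray, 220 (x) x 160 (y) x 25 mm high outside, walls and floor 4 mm; origin at the centre of its underside
- tray_in (a point): centre of the tray's inner floor (212 x 152 mm), axes as the tray's
- scraper: scraper block, 0.35 kg: aluminium foot 40 (x) x 130 (y) x 14 mm, whose long face pushes the chips, and on it a wooden handle 24 (x) x 94 (y) mm that reaches from 14 to 64 mm above the underside; origin at the centre of its underside, z up. Grip the handle across its 24 mm. Stands on its mat at the start
- mat: fixed black rubber mat, 60 (x) x 150 (y) x 3 mm, the scraper's place; origin at the centre of its underside. The scraper's foot lies along it
- counter: fixed grey housing of the batch counter, 160 x 160 mm, cover's top 38 mm above the bench; origin at the centre of its underside, on the drum's vertical axis
- window (a point): middle of the small window (28 x 26 mm) in the counter's cover, 52 mm from the drum's axis on the counter's -x side; the number under it is the one set, read with its top towards the knob
- drum_grip (a point): on the drum's axis, 66 mm above the bench, at the height to grip the drum's knob: a black bar 64 x 16 mm, from 43 to 77 mm above the bench. Its x axis lies along the bar and turns with the drum: along the counter's x at joint value 0
- drum (a joint): angle of the number drum, rad, 0 to 5.585 between stops. It shows the numbers 0 to 8, one every 40 degrees (0.698 rad): number k is in the middle of the window at 0.698 k. It grows clockwise seen from above; stays where it is left (friction about 0.06 N m). It starts between 3.5 and 5.5
- slug: bystander: short round steel slug, 35 mm across, 26 mm high, origin at its underside
- plain_gusset: bystander: flat triangular steel gusset, 60 x 60 x 8 mm, origin at its underside
Mind the look-alikes: they are no part of the job. Leave any brown look-alike of the part that bears tube_1_mid alone.

How it is judged:
On the way, in this order (a step that is already met when the one before it is completed fails the run):
1. every tube present lies flat in the tray (x of tube_0_mid in the frame of tray_in between -0.105 and 0.105 m and y of tube_0_mid in the frame of tray_in between -0.075 and 0.075 m and z of each of tube_0_mid, tube_1_mid, tube_2_mid, tube_3_mid in the frame of tray_in below 0.03 m and x of tube_1_mid in the frame of tray_in between -0.105 and 0.105 m and y of tube_1_mid in the frame of tray_in between -0.075 and 0.075 m and x of tube_2_mid in the frame of tray_in between -0.105 and 0.105 m and y of tube_2_mid in the frame of tray_in between -0.075 and 0.075 m and x of tube_3_mid in the frame of tray_in between -0.105 and 0.105 m and y of tube_3_mid in the frame of tray_in between -0.075 and 0.075 m), for 0.2 s.
2. all four chips lie in the trough (x of chip_0 in the frame of trough between -0.028 and 0.028 m and y of chip_0 in the frame of trough between -0.136 and 0.136 m and z of each of chip_0, chip_1, chip_2, chip_3 in the frame of trough below 0.0165 m and x of chip_1 in the frame of trough between -0.028 and 0.028 m and y of chip_1 in the frame of trough between -0.136 and 0.136 m and x of chip_2 in the frame of trough between -0.028 and 0.028 m and y of chip_2 in the frame of trough between -0.136 and 0.136 m and x of chip_3 in the frame of trough between -0.028 and 0.028 m and y of chip_3 in the frame of trough between -0.136 and 0.136 m), for 0.2 s.
3. the scraper stands on its mat (horizontal distance between scraper and mat below 0.025 m and angle between scraper's own z axis and vertical below 0.1 rad and z of scraper in the frame of mat below 0.008 m and angle between the y axis of scraper and the y axis of mat, either way round below 0.3 rad), for 0.2 s.
At the end, for the whole second after the job is handed in: Every tube lies in the tray, centre under 30 mm above its floor; all chips lie in the trough; the scraper stands upright on its mat, within 25 mm of its centre and 0.3 rad of its long axis; the drum is within 0.1 rad of the number of tubes (2, 3 or 4); all at rest (all of step 1 and all of step 2 and all of step 3 and linear speed of each of chip_0, chip_1, chip_2, chip_3, scraper below 0.02 m/s and ((value of joint drum between 1.29626 and 1.49626 rad and (value of joint drum above 99 rad or height (world z) of tube_0_mid above -5 m) and (value of joint drum above 99 rad or height (world z) of tube_1_mid above -5 m) and height (world z) of each of tube_2_mid, tube_3_mid below -5 m) or (value of joint drum between 1.29626 and 1.49626 rad and (value of joint drum above 99 rad or height (world z) of tube_0_mid above -5 m) and height (world z) of each of tube_1_mid, tube_3_mid below -5 m and (value of joint drum above 99 rad or height (world z) of tube_2_mid above -5 m)) or (value of joint drum between 1.29626 and 1.49626 rad and (value of joint drum above 99 rad or height (world z) of tube_0_mid above -5 m) and height (world z) of each of tube_1_mid, tube_2_mid below -5 m and (value of joint drum above 99 rad or height (world z) of tube_3_mid above -5 m)) or (value of joint drum between 1.29626 and 1.49626 rad and height (world z) of each of tube_0_mid, tube_3_mid below -5 m and (value of joint drum above 99 rad or height (world z) of tube_1_mid above -5 m) and (value of joint drum above 99 rad or height (world z) of tube_2_mid above -5 m)) or (value of joint drum between 1.29626 and 1.49626 rad and height (world z) of each of tube_0_mid, tube_2_mid below -5 m and (value of joint drum above 99 rad or height (world z) of tube_1_mid above -5 m) and (value of joint drum above 99 rad or height (world z) of tube_3_mid above -5 m)) or (value of joint drum between 1.29626 and 1.49626 rad and height (world z) of each of tube_0_mid, tube_1_mid below -5 m and (value of joint drum above 99 rad or height (world z) of tube_2_mid above -5 m) and (value of joint drum above 99 rad or height (world z) of tube_3_mid above -5 m)) or (value of joint drum between 1.9944 and 2.1944 rad and (value of joint drum above 99 rad or height (world z) of tube_0_mid above -5 m) and (value of joint drum above 99 rad or height (world z) of tube_1_mid above -5 m) and (value of joint drum above 99 rad or height (world z) of tube_2_mid above -5 m) and height (world z) of tube_3_mid below -5 m) or (value of joint drum between 1.9944 and 2.1944 rad and (value of joint drum above 99 rad or height (world z) of tube_0_mid above -5 m) and (value of joint drum above 99 rad or height (world z) of tube_1_mid above -5 m) and height (world z) of tube_2_mid below -5 m and (value of joint drum above 99 rad or height (world z) of tube_3_mid above -5 m)) or (value of joint drum between 1.9944 and 2.1944 rad and (value of joint drum above 99 rad or height (world z) of tube_0_mid above -5 m) and height (world z) of tube_1_mid below -5 m and (value of joint drum above 99 rad or height (world z) of tube_2_mid above -5 m) and (value of joint drum above 99 rad or height (world z) of tube_3_mid above -5 m)) or (value of joint drum between 1.9944 and 2.1944 rad and height (world z) of tube_0_mid below -5 m and (value of joint drum above 99 rad or height (world z) of tube_1_mid above -5 m) and (value of joint drum above 99 rad or height (world z) of tube_2_mid above -5 m) and (value of joint drum above 99 rad or height (world z) of tube_3_mid above -5 m)) or (value of joint drum between 2.69253 and 2.89253 rad and (value of joint drum above 99 rad or height (world z) of tube_0_mid above -5 m) and (value of joint drum above 99 rad or height (world z) of tube_1_mid above -5 m) and (value of joint drum above 99 rad or height (world z) of tube_2_mid above -5 m) and (value of joint drum above 99 rad or height (world z) of tube_3_mid above -5 m))) and velocity of joint drum between -0.05 and 0.05 rad/s); the robot touches nothing.
It fails at once if the fingers push a chip (contact force between the fingers and chip_0 above 1.5 N or contact force between the fingers and chip_1 above 1.5 N or contact force between the fingers and chip_2 above 1.5 N or contact force between the fingers and chip_3 above 1.5 N).
It fails at once if a bystander is moved more than 30 mm (distance of any of slug, plain_gusset from where it was at the start of the episode above 0.03 m).
Of tube_0, tube_1, tube_2, tube_3 only 2 to 4 are there at a start; the rules pass over those that are not, and their reading is None.
At some moment in a run one of scraper may be knocked a few centimetres aside while the robot is not near it.
Once in a run the grip may slacken for a moment while it holds something.
It also fails if it takes over 210 s, if anything falls off the work surface, if the arm or the gripper's body presses on something with over 40 N, if the wrist force passes 120 N, or if a joint passes its speed limit or range.

## Robot

A 6-joint arm with a two-finger parallel gripper is mounted at the origin on the work surface; the furniture and walls round the work are solid. World frame = base frame: x ahead of the robot, y to its left, z up, the work surface at z = 0. Lengths are in m, angles in rad, forces in N, time in s.
With the tool pointing down it reaches from about 0.3 to 0.85 m from the base axis. Payload 5.4 kg.
Tool frame: the origin (TCP) lies on the centre line of the jaws, within the pads' length; the fingertips stand ctrl.tcp_to_tips ahead of it and the grasp point (between the pads) lies 2 mm behind it (ctrl.tcp_to_tips is the distance from the TCP to the fingertips, in m); y points along the fingers, x is the direction in which the jaws open and shut, and the axes are right-handed (so a half turn about y gives the same grasp; the last joint's range is limited). The gripper opens to 85 mm and grips with 20 to 120 N. Pads are 22 mm wide; open, the fingers measure 114 mm over their backs; the gripper's body (76 mm by 85 mm) begins 54 mm behind the grasp point. The pads swing forward as they close: fully open they stand 13 mm farther back than shut.
Start: joints at [-1.521, 0.158, 1.597, -0, 1.386, -0.21], TCP at [0.148, -0.556, 0.248] pointing down, gripper open.
Joint ranges: [-2.91, 2.91], [-0.94, 2.29], [0.18, 2.7], [-1.29, 4.43], [0.17, 2.64], [-3, 3]. Speed limits (rad/s): [2.57, 2.57, 3.14, 3.14, 3.14, 3.14].

## Interface

Orientations are given as a 3x3 rotation matrix whose columns are the frame's x, y, z axes.
In Python, from bench import ctrl gives the robot as it stands. Calls block until the motion is done:
- ctrl.move_pose(position, orientation): joint-space move of the TCP to a pose.
- ctrl.servo_line(position, rate=0.15, rotation=None): straight line of the TCP; rotation=None keeps the orientation; rate is the mean speed in m/s.
- ctrl.move_j(angles): joint-space move.
- ctrl.open() and ctrl.close(): open the fingers fully, or close them until they stop; the grip force is fixed at half the most.
- ctrl.wait(seconds).
- ctrl.inverse_kinematics(position, orientation): joint angles nearest the present ones, or None.
- ctrl.get_state(): the state.
- ctrl.get_image(name): name is "scene" or "top" or "wrist"; returns a dict with "image" (480x640x3 uint8, red, green, blue), "mtx" (3x3 intrinsics, pixels), "rvec" (rotation vector, rad) and "tvec" (3), from world to camera coordinates, as OpenCV has them; the wrist camera has in their place "mount" (4x4, takes a point from camera to tool coordinates, whose origin is the TCP and whose axes are the tool frame's). Camera axes: x right, y down, z forward; pixel columns grow to the right and rows downward; lengths in m; the calibration is good to about 2 mm. A picture is of the moment at which its call begins: read the wrist's pose just before it. There is no depth.
A pose or a line that the arm cannot do raises ctrl.MotionError and nothing moves.
- ctrl.finish_job(): hands the job in, once; it reports no verdict.
Trained networks look in a picture, given as the dict that the camera call returned (one of the last four; its "shot" number tells which), for a name from the list of things; names that differ only in an ending like _2 or _b are one class to them, and where a whole thing is asked for, a point or a joint stands for the part that bears it (a point fixed in the world has none). Each returns a list of dicts, best first, with "confidence" (0 to 1); they miss things now and then, are a little off and sometimes report something else, mostly with a low value. They report only what shows in the picture. A call takes as long as a camera call. They do not tell look-alikes from the thing itself.
- ctrl.regions_of(picture, label): "mask" (480x640 bool, what is visible of it) and "point" ([column, row] in pixels, amid what is visible of it).
- ctrl.landmark_of(picture, label): "point" ([column, row] in pixels: a listed point, or the origin of a listed thing).
The state is a dict: "time_s": time; "joint_positions": joint angles; "dq": joint speeds; "joint_efforts": joint torques, N m; "tcp_pos": TCP position; "ee_rot": TCP orientation; "contact_force": force on the tool from outside, world axes, zero at the start; "torque": the same for the moment, N m; "grip_width": finger opening in m.
Only numpy, scipy, OpenCV 4.12 (cv2) and the standard library are available. Lean on these libraries where they do the work, as an engineer would, in place of code of your own. Each camera call takes 0.05 s, during which the arm holds its last target.

## Working session

There is one attempt and no reset: what is moved stays moved. The work goes in short steps, each a Python script; the robot and the scene stay as the last script left them, time stands still between calls to the robot, and variables do not carry over. Pictures are saved under pics/ and viewed, and the job is handed in when it is done.

```bash
ls; mkdir -p pics; python3 - <<'E'
from bench import ctrl
import cv2
for n in ("scene","top","wrist"):
    p=ctrl.get_image(n); cv2.imwrite(f"pics/{n}0.png",p["image"][:,:,::-1])
    print(n,p["mtx"].tolist(),p.get("rvec"),p.get("tvec"),p.get("mount"))
print(ctrl.tcp_to_tips,ctrl.get_state())
E
```

```text
pics
scene [[559.3957380340677, 0.0, 321.8933438106094], [0.0, 559.3957380340677, 234.11704685252795], [0.0, 0.0, 1.0]] [ 0.89258384 -2.30243766  1.2921722 ] [0.37697301 0.25070982 0.92877931] None
top [[534.4755388349076, 0.0, 324.7939796498617], [0.0, 534.4755388349076, 240.44171288044808], [0.0, 0.0, 1.0]] [ 2.11800902 -2.13561266  0.17764799] [0.01934849 0.50274332 1.15851822] None
wrist [[408.1179875139622, 0.0, 317.5390149378336], [0.0, 408.1179875139622, 241.30900591543482], [0.0, 0.0, 1.0]] None None [[ 9.99999881e-01  3.34263619e-04  3.55162280e-04 -3.58630276e-05]
 [-2.35639756e-04 -3.06448765e-01  9.51887125e-01 -1.24635249e-01]
 [ 4.27020278e-04 -9.51887096e-01 -3.06448650e-01  7.80599983e-02]
 [ 0.00000000e+00  0.00000000e+00  0.00000000e+00  1.00000000e+00]]
0.017 {'time_s': 0.15, 'joint_positions': array([-1.52109263e+00,  1.58952637e-01,  1.59795184e+00, -6.09616136e-07,
        1.38619941e+00, -2.10095355e-01]), 'dq': array([ 1.58848227e-04, -1.65926225e-03, -4.97733310e-03, -1.99393123e-03,
        6.96383422e-05, -2.05011507e-03]), 'joint_efforts': array([-7.04412264e-05, -3.96375132e+01, -3.31786108e+01, -3.76260932e-04,
        5.36432897e-03,  1.12779162e-05]), 'tcp_pos': array([ 0.14766905, -0.55525478,  0.24751145]), 'ee_rot': array([[ 2.56886402e-01, -7.56810968e-05,  9.66441602e-01],
       [-9.66440475e-01,  1.50932963e-03,  2.56886221e-01],
       [-1.47812038e-03, -9.99998858e-01,  3.14584984e-04]]), 'contact_force': array([ 0.08806046, -0.29634618,  0.26254203]), 'torque': array([0.0369399 , 0.01047992, 0.05086997]), 'grip_width': 0.08542952451528359}
```

View pics/scene0.png

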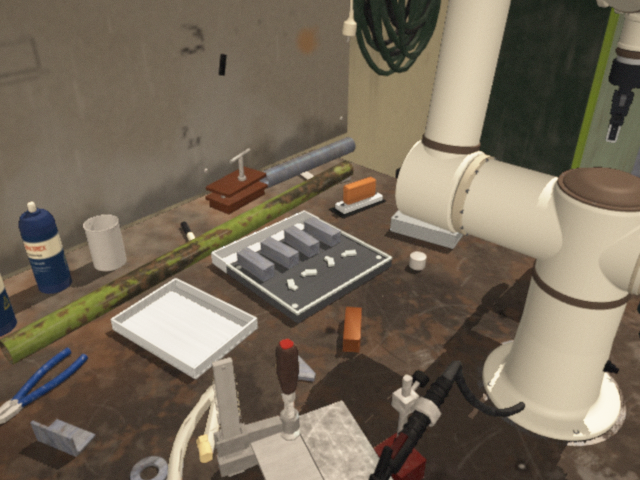

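View pics/top0.png

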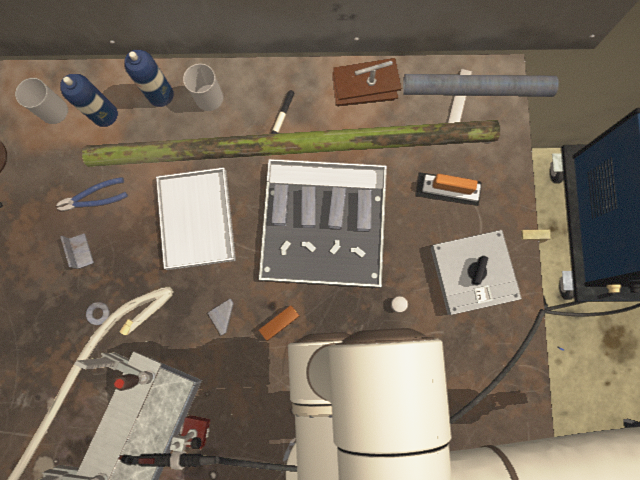

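View pics/wrist0.png

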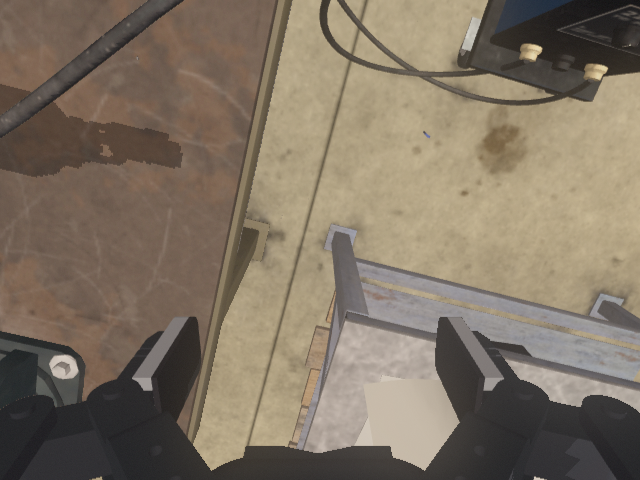

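```bash
cat > h.py <<'E'
from bench import ctrl
import numpy as np, cv2
from scipy.spatial.transform import Rotation as Rn
def shoot(name,save=None):
    s=ctrl.get_state(); p=ctrl.get_image(name)
    if name=="wrist":
        M=np.array(p["mount"]); R=np.array(s["ee_rot"]); t=np.array(s["tcp_pos"])
        p["_R"]=R@M[:3,:3]; p["_o"]=R@M[:3,3]+t
    else:
        Rc=cv2.Rodrigues(np.array(p["rvec"],float))[0]
        p["_R"]=Rc.T; p["_o"]=-Rc.T@np.array(p["tvec"],float)
    if save: cv2.imwrite(f"pics/{save}.png",p["image"][:,:,::-1])
    return p
def ray(p,px):
    d=p["_R"]@np.linalg.inv(p["mtx"])@np.array([px[0],px[1],1.]); return p["_o"],d/np.linalg.norm(d)
def at_z(p,px,z):
    o,d=ray(p,px); return o+d*(z-o[2])/d[2]
def proj(p,X):
    c=p["_R"].T@(np.asarray(X,float)-p["_o"]); u=np.array(p["mtx"])@c; return u[:2]/u[2]
def tri(obs):
    A=np.zeros((3,3));b=np.zeros(3)
    for p,px in obs:
        o,d=ray(p,px);Q=np.eye(3)-np.outer(d,d);A+=Q;b+=Q@o
    X=np.linalg.solve(A,b); return X,[np.linalg.norm(proj(p,X)-px) for p,px in obs]
def down(yaw):
    # tool x (jaw) at yaw in world xy, y down
    x=np.array([np.cos(yaw),np.sin(yaw),0]); y=np.array([0,0,-1.]); return np.column_stack([x,y,np.cross(x,y)])
E
python3 - <<'E'
from h import *
np.set_printoptions(precision=4,suppress=True)
T=shoot("top");S=shoot("scene")
for l in ["plate_top","tray_in","mat","scraper","counter","window","drum_grip","trough","tube_0_mid","chip_0","slug","plain_gusset"]:
    a=ctrl.landmark_of(T,l); b=ctrl.landmark_of(S,l)
    f=lambda L:[(np.round(d["point"],1).tolist(),round(d["confidence"],2)) for d in L]
    print(l,"T",f(a),"S",f(b))
    if l[:4] not in("tube","chip") and a and b:
        print("   ",*tri([(T,a[0]["point"]),(S,b[0]["point"])]))
    if l=="tube_0_mid" :
        for d in a: print("   z35",at_z(T,d["point"],.035))
    if l=="chip_0":
        for d in a: print("   z20",at_z(T,d["point"],.020))
print(T["_o"],S["_o"])
E
```

```text
plate_top T [([321.9, 232.3], 0.91)] S [([308.7, 262.3], 0.91)]
    [0.5277 0.0223 0.0148] [np.float64(0.24412342976867865), np.float64(0.2608748642737249)]
tray_in T [([198.2, 217.3], 0.81), ([448.9, 185.9], 0.47)] S [([299.4, 364.9], 0.73), ([186.2, 325.6], 0.7)]
    [ 0.4699  0.2597 -0.0167] [np.float64(48.21308196351326), np.float64(60.26596213545474)]
mat T [([444.9, 188.7], 0.81)] S [([356.8, 208.0], 0.65), ([302.3, 368.4], 0.65)]
    [ 0.635  -0.2726 -0.0103] [np.float64(0.19810338876753567), np.float64(0.17999423032129372)]
scraper T [([449.1, 184.2], 0.7)] S [([358.2, 206.2], 0.57)]
    [ 0.6443 -0.2854 -0.0129] [np.float64(1.4244080458862514), np.float64(1.285826677184779)]
counter T [([470.8, 267.9], 0.67), ([363.3, 207.5], 0.56)] S [([432.7, 221.0], 0.63)]
    [ 0.4389 -0.3214  0.0063] [np.float64(1.8794101403806864), np.float64(1.74905132777208)]
window T [([483.6, 294.7], 0.96), ([198.0, 217.4], 0.26)] S []
drum_grip T [([481.8, 269.2], 0.82)] S [([301.3, 368.5], 0.51), ([348.7, 255.3], 0.45)]
    [ 0.6187 -0.3228 -0.5381] [np.float64(64.51737167450422), np.float64(66.3
[... 221 characters left out ...]
9], 0.61)] S [([320.2, 229.7], 0.94), ([266.1, 240.3], 0.24)]
   z35 [ 0.5746 -0.0796  0.035 ]
chip_0 T [([334.5, 249.5], 0.62), ([359.7, 249.3], 0.6), ([287.3, 244.4], 0.43), ([447.3, 187.3], 0.23)] S [([349.9, 254.2], 0.58), ([291.7, 283.7], 0.56), ([313.1, 273.3], 0.55), ([330.9, 262.4], 0.46)]
   z20 [ 0.4859 -0.0067  0.02  ]
   z20 [ 0.4858 -0.0643  0.02  ]
   z20 [0.4987 0.1014 0.02  ]
   z20 [ 0.6304 -0.2712  0.02  ]
slug T [([400.2, 301.5], 0.57)] S []
plain_gusset T [([224.1, 318.7], 0.95), ([396.9, 303.9], 0.44)] S [([302.6, 369.4], 0.83)]
    [ 0.3312  0.2468 -0.0051] [np.float64(0.3327066323884194), np.float64(0.44075299874792234)]
[0.2943 0.0069 1.2283] [-0.1668  0.7436  0.6977]
```

```bash
python3 - <<'E'
from h import *
np.set_printoptions(precision=4,suppress=True)
for nm,pos in [("plate",(.52,.02,.33)),("tray",(.52,.26,.33)),("mat",(.6,-.27,.33)),("cnt",(.42,-.32,.33))]:
    for yaw in (np.pi/2,-np.pi/2,0,np.pi):
        q=ctrl.inverse_kinematics(np.array(pos),down(yaw)); print(nm,round(yaw,2),q)
E
```

```text
plate 1.57 [-0.1941 -0.028   1.6325 -0.      1.5371 -1.7648]
plate -1.57 [-0.1941 -0.028   1.6325 -0.      1.5371  1.3767]
plate 0 [-0.1941 -0.028   1.6325 -0.      1.5371 -0.1941]
plate 3.14 [-0.1941 -0.028   1.6325 -0.      1.5371  2.9475]
tray 1.57 [ 0.2559  0.1333  1.4648 -0.      1.5435 -1.3149]
tray -1.57 [ 0.2559  0.1333  1.4648 -0.      1.5435  1.8267]
tray 0 [ 0.2559  0.1333  1.4648 -0.      1.5435  0.2559]
tray 3.14 [ 0.2559  0.1333  1.4648 -0.      1.5435 -2.8857]
mat 1.57 [-0.6061  0.3368  1.2261 -0.      1.5786 -2.1769]
mat -1.57 [-0.6061  0.3368  1.2261 -0.      1.5786  0.9647]
mat 0 [-0.6061  0.3368  1.2261 -0.      1.5786 -0.6061]
mat 3.14 [-0.6061  0.3368  1.2261 -0.      1.5786  2.5355]
cnt 1.57 [-0.8802 -0.0077  1.6124 -0.      1.5369 -2.4509]
cnt -1.57 [-0.8802 -0.0077  1.6124 -0.      1.5369  0.6906]
cnt 0 [-0.8802 -0.0077  1.6124 -0.      1.5369 -0.8802]
cnt 3.14 [-0.8802 -0.0077  1.6124 -0.      1.5369  2.2614]
```

```bash
python3 - <<'E'
from h import *
np.set_printoptions(precision=4,suppress=True)
import pickle
V={}
for nm,pos in [("cnt",(.36,-.33,.27)),("mat",(.55,-.27,.3)),("plateR",(.47,-.03,.33)),("plateL",(.47,.07,.33)),("tray",(.46,.26,.30))]:
    ctrl.move_pose(np.array(pos),down(np.pi/2)); ctrl.wait(.2)
    V[nm]=shoot("wrist","w_"+nm)
    for l in {"cnt":["counter","window","drum_grip"],"mat":["mat","scraper"],"tray":["tray_in"]}.get(nm,["plate_top","trough","tube_0_mid","chip_0"]):
        print(nm,l,[(np.round(d["point"],1).tolist(),round(d["confidence"],2)) for d in ctrl.landmark_of(V[nm],l)])
pickle.dump(V,open("V.pkl","wb"))
print(ctrl.get_state()["time_s"])
E
```

```text
cnt counter [([329.3, 259.3], 0.69)]
cnt window [([319.5, 224.3], 0.6)]
cnt drum_grip [([636.9, 340.4], 0.75), ([331.8, 291.4], 0.74)]
mat mat []
mat scraper [([308.6, 262.6], 0.93)]
plateR plate_top [([366.8, 236.5], 0.95)]
plateR trough [([353.2, 335.6], 0.76), ([278.2, 283.8], 0.26)]
plateR tube_0_mid [([279.5, 282.3], 0.63)]
plateR chip_0 [([442.8, 206.9], 0.95), ([294.4, 200.2], 0.9), ([392.9, 209.4], 0.85), ([338.9, 203.0], 0.79), ([610.9, 265.7], 0.29)]
plateL plate_top [([277.4, 240.5], 0.94)]
plateL trough [([273.9, 333.8], 0.86), ([526.2, 263.9], 0.56)]
plateL tube_0_mid [([191.1, 280.2], 0.72)]
plateL chip_0 [([203.1, 197.0], 0.96), ([247.7, 207.3], 0.86), ([358.2, 207.5], 0.72), ([300.2, 211.0], 0.59)]
tray tray_in [([371.0, 282.9], 0.79), ([112.7, 355.2], 0.17)]
8.5167
```

```bash
python3 -c "
import cv2,numpy as np
a=[cv2.imread(f'pics/w_{n}.png') for n in ('cnt','mat','plateR','tray')]
cv2.imwrite('pics/m1.png',cv2.resize(np.vstack([np.hstack(a[:2]),np.hstack(a[2:])]),(800,600),interpolation=cv2.INTER_AREA))"
```

```text
(no output)
```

View pics/m1.png

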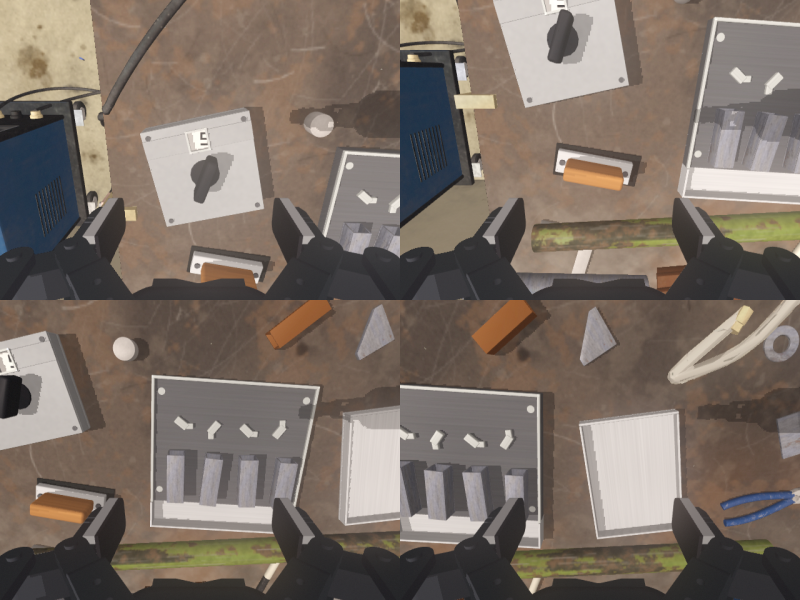

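View pics/w_plateL.png

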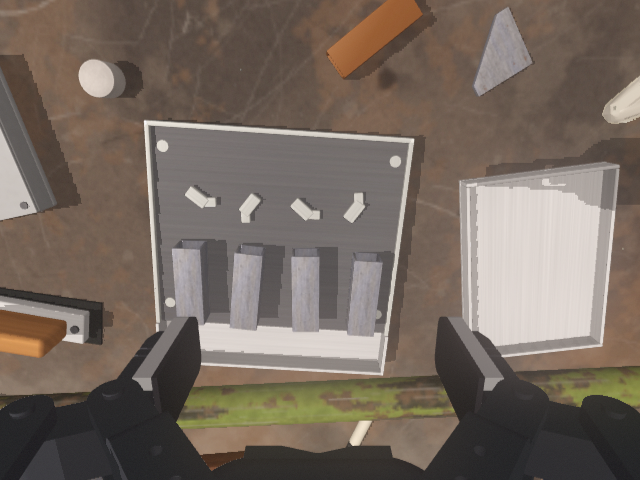

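```bash
python3 -c "
import cv2
a=cv2.imread('pics/w_plateL.png')[225:345,150:400]; cv2.imwrite('pics/z1.png',cv2.resize(a,(800,384),interpolation=cv2.INTER_CUBIC))
a=cv2.imread('pics/w_plateR.png')[225:345,235:485]; cv2.imwrite('pics/z2.png',cv2.resize(a,(800,384),interpolation=cv2.INTER_CUBIC))
a=cv2.imread('pics/w_cnt.png')[170:370,220:440]; cv2.imwrite('pics/z3.png',cv2.resize(a,(660,600),interpolation=cv2.INTER_CUBIC))
"
```

```text
(no output)
```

View pics/z1.png

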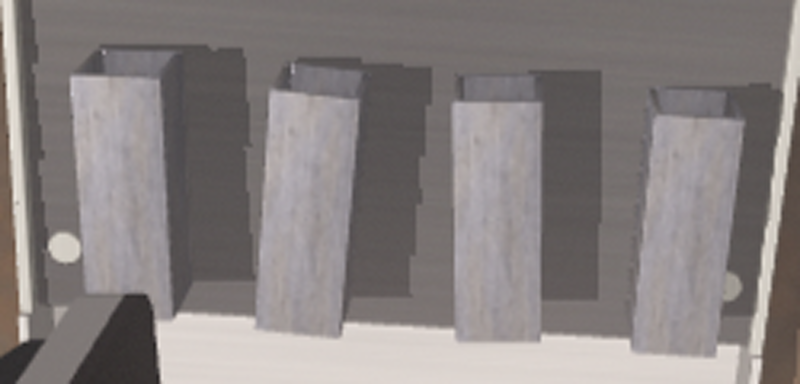

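View pics/z2.png

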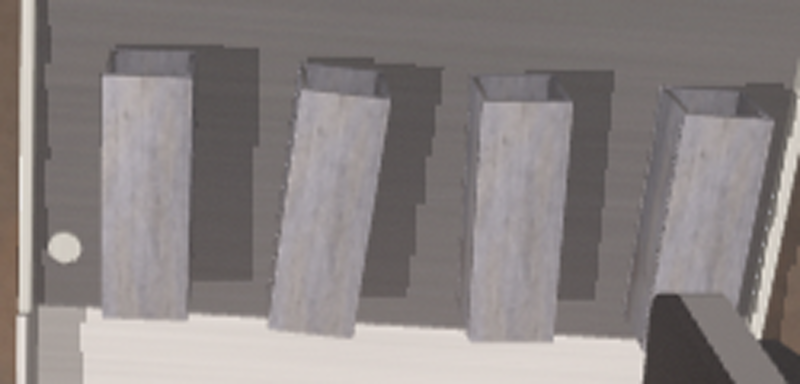

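View pics/z3.png

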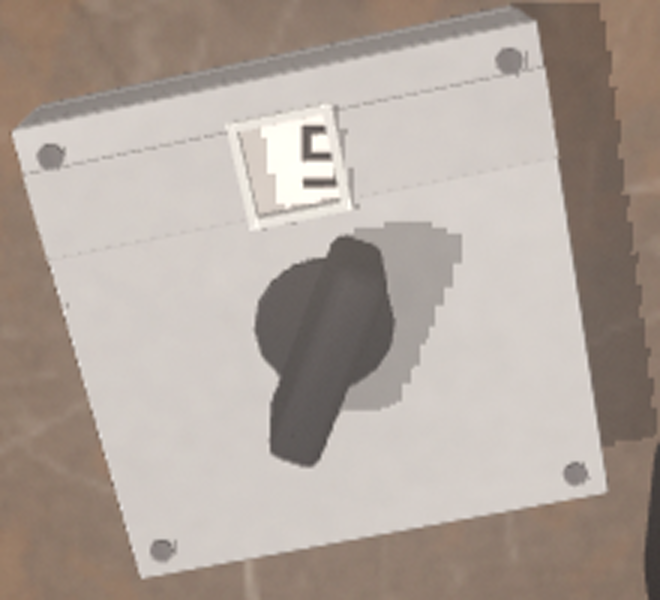

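```bash
python3 - <<'E'
from h import *
import pickle
np.set_printoptions(precision=4,suppress=True)
V=pickle.load(open("V.pkl","rb"))
L,Rr=V["plateL"],V["plateR"]
# rows: near-left, near-right, far-right, far-left (top-face)
zL=[[(72,75),(160,77),(172,318),(85,295)],[(272,91),(358,99),(342,336),(257,329)],[(453,101),(541,102),(540,341),(456,341)],[(653,115),(742,120),(717,356),(633,350)]]
zR=[[(102,75),(192,75),(187,319),(103,317)],[(301,90),(389,98),(353,337),(270,328)],[(480,101),(572,101),(553,341),(470,340)],[(684,115),(772,120),None,None]]
for i in range(4):
    P=[];E=[]
    for a,b in zip(zL[i],zR[i]):
        if b is None: continue
        X,e=tri([(L,(150+a[0]/3.2,225+a[1]/3.2)),(Rr,(235+b[0]/3.2,225+b[1]/3.2))]); P.append(X);E.append(max(e))
    print("tube",i,np.round(np.array(P),4).tolist(),np.round(E,1))
    A=np.array([at_z(L if i>0 else Rr,((150 if i>0 else 235)+a[0]/3.2,225+a[1]/3.2),.05) for a in (zL if i>0 else zR)[i]])
    n=(A[0]+A[1])/2;f=(A[2]+A[3])/2; print("   c",A.mean(0),"yaw",np.arctan2(f[1]-n[1],f[0]-n[0]),"len",np.linalg.norm(f-n),"w",np.linalg.norm(A[0]-A[1]),np.linalg.norm(A[2]-A[3]))
# plate
for nm,px in [("nl",(146,122)),("nr",(413,138))]: print(nm,at_z(L,px,.026))
for nm,px in [("fr",(383,374))]: print(nm,at_z(L,px,.028))
for l,a,b in [("plate_top",(277.4,240.5),(366.8,236.5)),("trough",(273.9,333.8),(353.2,335.6))]:
    print(l,*tri([(L,a),(Rr,b)]))
for c in [(203.1,197.0),(247.7,207.3),(358.2,207.5),(300.2,211.0)]: print("chip",at_z(L,c,.022))
# tray top corners
for px in [(460,181),(617,165),(602,346)]: print("tray",at_z(L,px,.025))
E
python3 -c "
import cv2
a=cv2.imread('pics/w_tray.png'); cv2.imwrite('pics/z4.png',a[140:460,260:580].repeat(2,0).repeat(2,1)[:600])
a=cv2.imread('pics/w_mat.png'); cv2.imwrite('pics/z5.png',cv2.resize(a[210:320,220:400],None,fx=4.2,fy=4.2,interpolation=cv2.INTER_CUBIC))
"
```

```text
tube 0 [[0.5304, -0.0847, 0.0458], [0.5299, -0.0549, 0.0485], [0.6184, -0.0581, 0.0502], [0.6099, -0.0859, 0.0567]] [0.  0.3 0.1 3.4]
   c [ 0.5736 -0.0711  0.05  ] yaw -0.036258647953583606 len 0.08930490226016082 w 0.029427249094228124 0.029205597299849582
tube 1 [[0.5359, -0.019, 0.0457], [0.5376, 0.01, 0.0491], [0.6278, 0.0001, 0.0462], [0.6234, -0.0292, 0.0483]] [0.2 0.2 0.1 0.2]
   c [ 0.58  -0.009  0.05 ] yaw -0.11397542973762836 len 0.08867509525986404 w 0.02828050981261962 0.02968723898111417
tube 2 [[0.5404, 0.0409, 0.0438], [0.5386, 0.0703, 0.0492], [0.6279, 0.07, 0.0492], [0.6268, 0.0406, 0.0507]] [0.  0.1 0.  0.2]
   c [0.5829 0.0556 0.05  ] yaw -0.006451209681585522 len 0.08918724535493627 w 0.028985542363673737 0.029422670129677937
tube 3 [[0.543, 0.1073, 0.0504], [0.5451, 0.1369, 0.0494]] [0. 0.]
   c [0.5882 0.1198 0.05  ] yaw -0.05285776532800238 len 0.0884383287954251 w 0.02954623677299236 0.02968396646462366
nl [ 0.4024 -0.1041  0.026 ]
nr [0.4184 0.1662 0.026 ]
fr [0.6992 0.1488 0.028 ]
plate_top [0.5275 0.0238 0.0201] [np.float64(1.9944774066747082), np.float64(1.9961972116473425)]
trough [0.6604 0.0135 0.0011] [np.float64(0.8478353674012502), np.float64(0.8486900506115065)]
chip [ 0.4801 -0.0544  0.022 ]
chip [ 0.4915 -0.007   0.022 ]
chip [0.4918 0.1129 0.022 ]
chip [0.4956 0.0499 0.022 ]
tray [0.4626 0.2191 0.025 ]
tray [0.4461 0.381  0.025 ]
tray [0.662  0.4111 0.025 ]
```

View pics/z4.png

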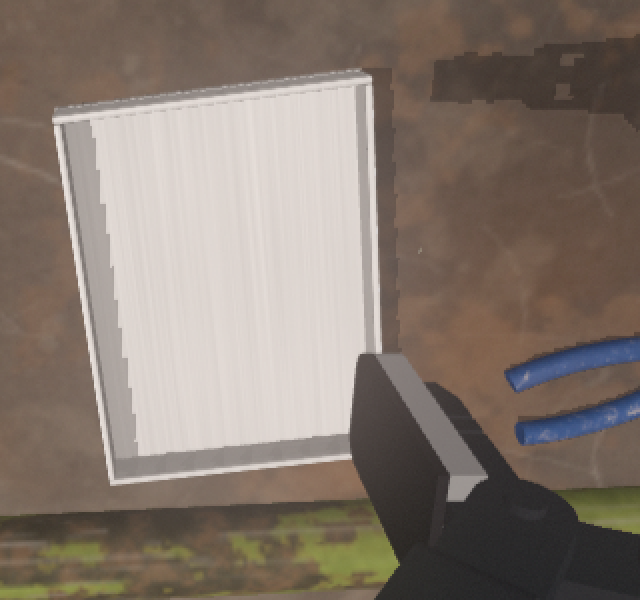

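View pics/z5.png

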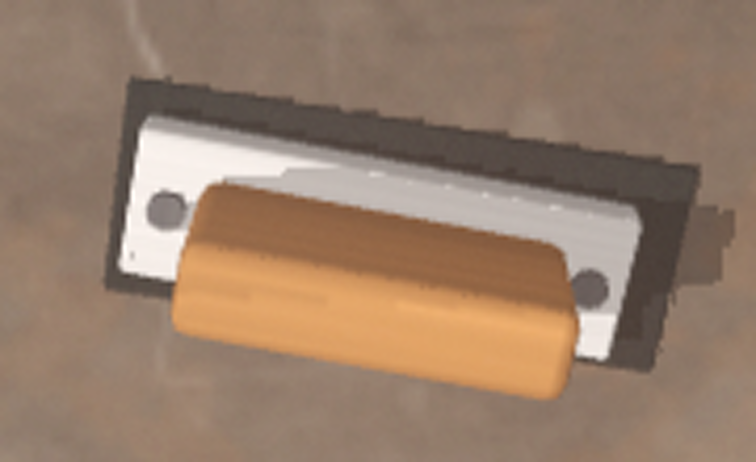

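```bash
python3 - <<'E'
from h import *
import pickle
np.set_printoptions(precision=4,suppress=True)
V=pickle.load(open("V.pkl","rb"))
def quad(p,pts,z,off,s):
    A=np.array([at_z(p,(off[0]+u/s,off[1]+v/s),z) for u,v in pts]);d=lambda i,j:A[j]-A[i]
    n=(A[0]+A[1])/2;f=(A[2]+A[3])/2;l=(A[0]+A[3])/2;r=(A[1]+A[2])/2
    print(" c",A.mean(0)[:2],"yawx",np.arctan2(*(f-n)[1::-1]),"yawy",np.arctan2(*(r-l)[1::-1])-np.pi/2,"dims",np.linalg.norm(f-n),np.linalg.norm(r-l));return A
print("foot");quad(V["mat"],[(148,117),(640,208),(606,360),(120,270)],.017,(220,210),4.2)
print("mat");quad(V["mat"],[(132,78),(700,168),(652,372),(107,288)],.003,(220,210),4.2)
print("handle");quad(V["mat"],[(200,240),(572,305),(562,400),(175,330)],.067,(220,210),4.2)
print("cnt");quad(V["cnt"],[(12,130),(537,22),(607,492),(142,578)],.038,(220,170),3)
a=at_z(V["cnt"],(220+358/3,170+240/3),.077);b=at_z(V["cnt"],(220+297/3,170+462/3),.077)
print("knob",a,b,np.linalg.norm(a-b),np.arctan2(*(b-a)[1::-1]))
T=V["tray"]; A=[at_z(T,p,.025) for p in [(287,196),(445,176.5),(316.5,382)]]
print("tray",A,(A[1]+A[2])/2,np.arctan2(*(A[2]-A[0])[1::-1]),np.arctan2(*(A[1]-A[0])[1::-1])-np.pi/2,np.linalg.norm(A[1]-A[0]),np.linalg.norm(A[2]-A[0]))
E
```

```text
foot
 c [ 0.63   -0.2787] yawx -0.19387280383143396 yawy -0.19743104953337687 dims 0.042466005157005604 0.12697789669375956
mat
 c [ 0.6323 -0.2739] yawx -0.16736117976958498 yawy -0.1670037242006186 dims 0.059057366950345615 0.1483806098496917
handle
 c [ 0.6297 -0.2783] yawx -0.17738161007542524 yawy -0.1928707754933443 dims 0.023238999878757365 0.0877303552325543
cnt
 c [ 0.4308 -0.3204] yawx 0.2078705190419644 yawy 0.20757094196717873 dims 0.1588276800941796 0.15833848355066413
knob [ 0.3906 -0.3124  0.077 ] [ 0.459  -0.3291  0.077 ] 0.0704228577031672 -0.2390472412130794
tray [array([0.4633, 0.2281, 0.025 ]), array([0.4442, 0.3834, 0.025 ]), array([0.6819, 0.2569, 0.025 ])] [0.5631 0.3201 0.025 ] 0.13079873081965124 0.12241658232803743 0.15642688362181068 0.22048858206988053
```

```bash
cat >> h.py <<'E'
PC=np.array([.5255,.0238]);PY=-.06
TC=np.array([.5627,.3185]);TY=.126
def rot(a): return np.array([[np.cos(a),-np.sin(a)],[np.sin(a),np.cos(a)]])
def st():
    s=ctrl.get_state(); return f"t={s['time_s']:.1f} tcp={np.round(s['tcp_pos'],4)} F={np.round(s['contact_force'],1)} w={s['grip_width']:.4f} q6={s['joint_positions'][5]:.2f}"
def pick(c,yaw,off,z=.051):
    R=down(np.pi/2+yaw); g=np.array(c)+off*np.array([-np.sin(yaw),np.cos(yaw)])
    ctrl.move_pose(np.r_[g,.16],R); ctrl.servo_line(np.r_[g,z],rate=.12); print("down",st())
    ctrl.close(); print("shut",st())
    ctrl.servo_line(np.r_[g,.17],rate=.2); print("up",st())
def place(u,v,z=.041):
    g=TC+rot(TY)@np.array([u,v]); R=down(np.pi/2+TY)
    ctrl.move_pose(np.r_[g,.15],R); print("over",st())
    ctrl.servo_line(np.r_[g,z],rate=.1); print("low",st())
    ctrl.open(); print("open",st()); ctrl.servo_line(np.r_[g,.17],rate=.2)
E
python3 - <<'E'
from h import *
np.set_printoptions(precision=4,suppress=True)
T=shoot("top","top1"); a=ctrl.landmark_of(T,"tray_in")[0]["point"]; print(at_z(T,a,.004),proj(T,[*TC,.004]),a)
for u in(-1,1):
  for v in (-1,1): print(u,v,proj(T,np.r_[TC+rot(TY)@np.array([u*.11,v*.08]),.025]))
cv2.imwrite("pics/z6.png",cv2.resize(T["image"][140:300,130:400,::-1],(800,474),interpolation=cv2.INTER_CUBIC))
E
```

```text
[0.5635 0.3155 0.004 ] [195.5112 219.4438] [196.8, 219.1]
-1 -1 [232.6313 259.7057]
-1 1 [162.6064 269.0861]
1 -1 [222.9412 167.606 ]
1 1 [155.0262 176.5251]
```

View pics/z6.png

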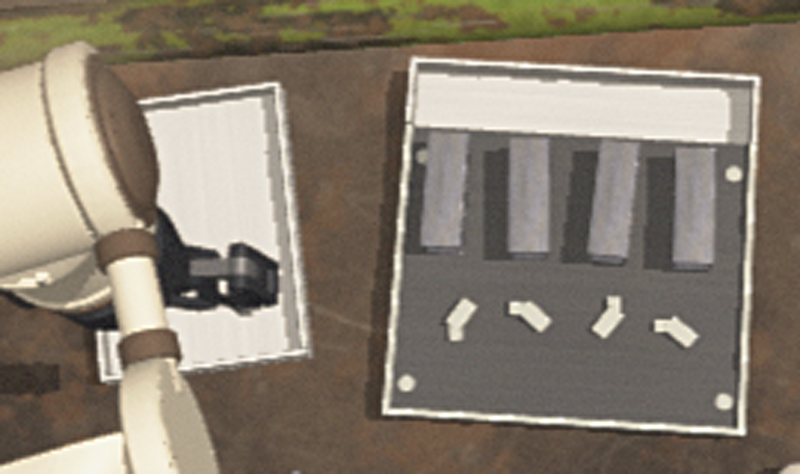

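```bash
sed -i 's/TC=np.array(.*;/TC=np.array([.5630,.3165]);/' h.py; python3 - <<'E'
from h import *
pick((.5882,.1198),-.05,.014)
shoot("wrist","p3")
place(.05,.038)
shoot("wrist","q3");
E
```

```text
down t=10.6 tcp=[0.5898 0.1339 0.0521] F=[ 0.8  0.3 -0.4] w=0.0856 q6=-1.50
shut t=11.1 tcp=[0.5898 0.1337 0.052 ] F=[-1.  -0.7  5.3] w=0.0284 q6=-1.50
up t=11.9 tcp=[0.5876 0.1339 0.1679] F=[-0.1  0.5 -3.3] w=0.0286 q6=-1.50
over t=12.8 tcp=[0.6081 0.3591 0.1495] F=[ 0.5 -0.9 -2.2] w=0.0284 q6=-1.33
low t=14.1 tcp=[0.6086 0.3608 0.0422] F=[-0.3  0.1 -2.3] w=0.0285 q6=-1.33
open t=14.7 tcp=[0.6078 0.3605 0.041 ] F=[0.5 0.1 0.5] w=0.0857 q6=-1.33
```

View pics/q3.png

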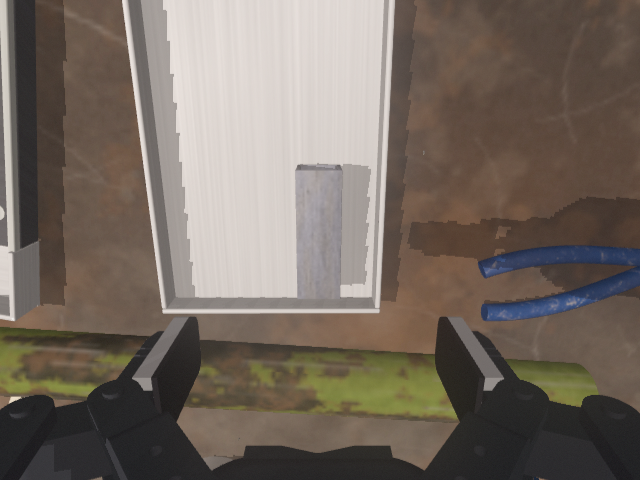

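```bash
python3 - <<'E'
from h import *
pick((.5829,.0556),-.006,.018)
place(.047,-.043)
shoot("wrist","q2");
E
```

```text
down t=17.7 tcp=[0.5838 0.0736 0.052 ] F=[-0.4 -0.5  1.1] w=0.0854 q6=-1.64
shut t=18.2 tcp=[0.584  0.0734 0.052 ] F=[-0.4 -2.1  6.5] w=0.0289 q6=-1.64
up t=19.0 tcp=[0.5817 0.0739 0.168 ] F=[ 0.3  0.3 -2.3] w=0.0287 q6=-1.64
over t=19.8 tcp=[0.6148 0.2784 0.1492] F=[-0.1 -0.5 -1.9] w=0.0287 q6=-1.45
low t=21.1 tcp=[0.6158 0.28   0.0421] F=[-0.1 -0.3 -2.7] w=0.0284 q6=-1.45
open t=21.7 tcp=[0.615  0.2798 0.041 ] F=[-0.9 -0.3  0.3] w=0.0852 q6=-1.45
```

View pics/q2.png

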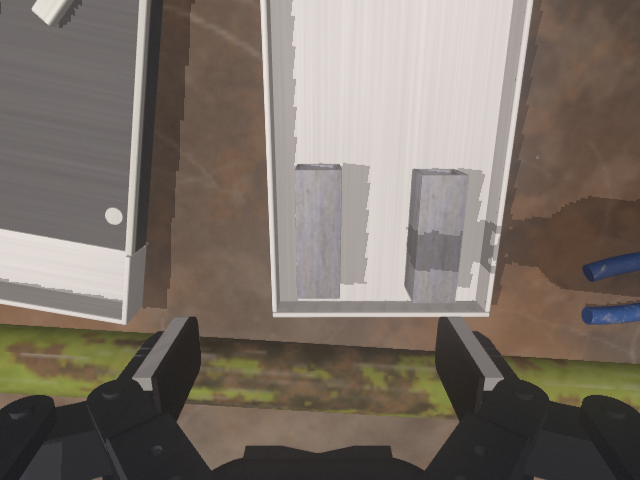

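Two tubes lie flat at the far end of the tray (320,230) and (437,235). Next tube 1, then tube 0.

```bash
python3 - <<'E'
from h import *
pick((.580,-.009),-.114,.018)
place(-.052,.038)
pick((.5736,-.0711),-.036,0.)
place(-.052,-.043)
g=TC+rot(TY)@np.array([-.07,0]); ctrl.move_pose(np.r_[g,.30],down(np.pi/2+TY)); ctrl.wait(.2)
shoot("wrist","q01"); print(st())
E
```

```text
down t=24.6 tcp=[0.5829 0.0088 0.052 ] F=[0.  0.4 0.3] w=0.0854 q6=-1.65
shut t=25.2 tcp=[0.583  0.0087 0.052 ] F=[-0.1 -2.6  5.3] w=0.0286 q6=-1.65
up t=25.9 tcp=[0.5808 0.0093 0.1681] F=[-0.1 -0.1 -2.6] w=0.0283 q6=-1.65
over t=27.2 tcp=[0.5073 0.3466 0.1498] F=[ 0.3  0.5 -2.1] w=0.0284 q6=-1.29
low t=28.5 tcp=[0.5074 0.348  0.042 ] F=[-0.1 -0.1 -1.9] w=0.0290 q6=-1.29
open t=29.1 tcp=[0.5067 0.3477 0.0411] F=[0.7 0.1 1. ] w=0.0852 q6=-1.29
down t=32.5 tcp=[ 0.5744 -0.0713  0.0519] F=[-0.6  0.  -0.2] w=0.0854 q6=-1.87
shut t=33.0 tcp=[ 0.5741 -0.0713  0.0516] F=[-0.1 -0.3  3.5] w=0.0285 q6=-1.87
up t=33.8 tcp=[ 0.5724 -0.0707  0.1682] F=[-0.8 -0.9 -3. ] w=0.0283 q6=-1.87
over t=35.1 tcp=[0.5174 0.2663 0.1499] F=[ 0.1 -0.6 -2.2] w=0.0288 q6=-1.43
low t=36.3 tcp=[0.5176 0.2675 0.0419] F=[-0.   0.5 -2.6] w=0.0284 q6=-1.43
open t=36.9 tcp=[0.5168 0.2673 0.041 ] F=[ 0.5 -0.1 -0.3] w=0.0857 q6=-1.43
t=38.6 tcp=[0.493  0.3071 0.2979] F=[-0.2  0.   0.3] w=0.0851 q6=-1.35
```

View pics/q01.png

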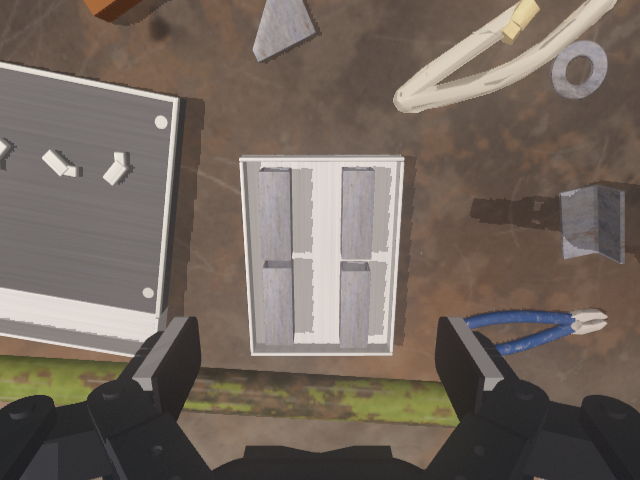

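```bash
python3 - <<'E'
from h import *
np.set_printoptions(precision=4,suppress=True)
ctrl.move_pose(np.r_[.50,.3071,.27],down(np.pi/2+TY)); ctrl.wait(.2)
p=shoot("wrist"); cv2.imwrite("pics/q02.png",cv2.resize(p["image"][100:340,220:440,::-1],(660,720))[:600])
ctrl.move_pose(np.array([.56,-.27,.30]),down(np.pi/2)); ctrl.wait(.2)
p=shoot("wrist");cv2.imwrite("pics/s1.png",cv2.resize(p["image"][190:330,220:420,::-1],(800,560),interpolation=cv2.INTER_CUBIC))
import pickle;pickle.dump(p,open("sm.pkl","wb"))
E
```

```text
(no output)
```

View pics/q02.png

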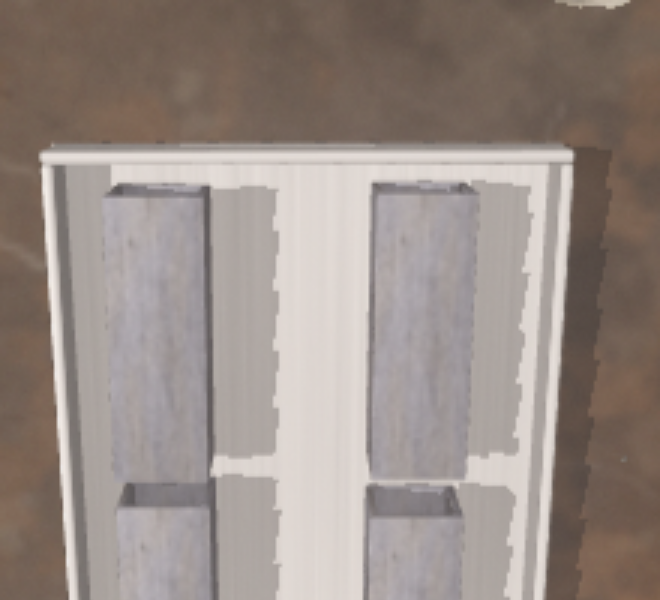

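View pics/s1.png

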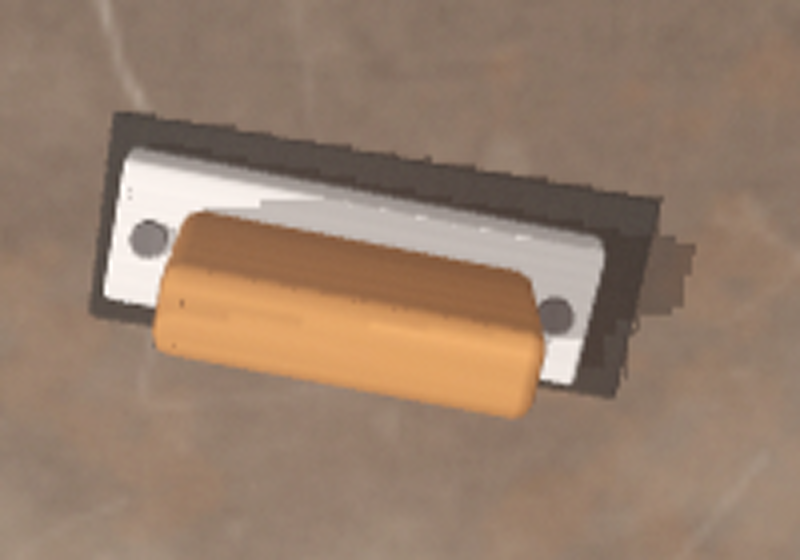

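```bash
python3 - <<'E'
from h import *
import pickle
np.set_printoptions(precision=4,suppress=True)
V=pickle.load(open("sm.pkl","rb"))
def quad(p,pts,z,off,s):
    A=np.array([at_z(p,(off[0]+u/s,off[1]+v/s),z) for u,v in pts])
    n=(A[0]+A[1])/2;f=(A[2]+A[3])/2;l=(A[0]+A[3])/2;r=(A[1]+A[2])/2
    print(" c",A.mean(0)[:2],"yawx",np.arctan2(*(f-n)[1::-1]),"yawy",np.arctan2(*(r-l)[1::-1])-np.pi/2,"dims",np.linalg.norm(f-n),np.linalg.norm(r-l));return A
o=(220,190)
quad(V,[(130,150),(605,240),(575,385),(103,298)],.017,o,4)
quad(V,[(115,113),(660,197),(615,397),(92,315)],.003,o,4)
quad(V,[(180,262),(542,335),(525,416),(158,345)],.067,o,4)
# check height of handle via old view
U=pickle.load(open("V.pkl","rb"))["mat"]
print(tri([(V,(220+158/4,190+345/4)),(U,(220+175/4.2,210+330/4.2))]),tri([(V,(220+525/4,190+416/4)),(U,(220+562/4.2,210+400/4.2))]))
for y in (0,np.pi): print(ctrl.inverse_kinematics(np.array([.63,-.278,.06]),down(y-.19)),ctrl.inverse_kinematics(np.r_[PC+rot(PY)@np.array([.108,.07]),.07],down(y+PY)),ctrl.inverse_kinematics(np.r_[PC+rot(PY)@np.array([-.09,-.07]),.07],down(y+PY)))
E
```

```text
c [ 0.6304 -0.2786] yawx -0.1858008428468482 yawy -0.19482548861015436 dims 0.04212270824520497 0.12805992060850138
 c [ 0.6321 -0.2741] yawx -0.15998481326232888 yawy -0.16197864747083202 dims 0.05922014266136564 0.14819996927280962
 c [ 0.6299 -0.2782] yawx -0.2220712619446643 yawy -0.20858348789420034 dims 0.021442196150653958 0.08796188239400489
(array([ 0.6194, -0.3201,  0.0954]), [np.float64(0.3139032557906337), np.float64(0.3106907171970984)]) (array([ 0.6401, -0.2383,  0.0868]), [np.float64(0.35570647881026957), np.float64(0.3523749454865158)])
[-0.5906  0.6296  1.3748 -0.      1.1372 -0.4006] [-0.0515  0.5141  1.5219 -0.      1.1057  0.0085] [-0.3743  0.0236  2.1292 -0.      0.9888 -0.3143]
[-0.5906  0.6296  1.3748 -0.      1.1372  2.741 ] None [-0.3743  0.0236  2.1292 -0.      0.9888  2.8273]
```

```bash
python3 - <<'E'
from h import *
R=down(-.193); g=np.array([.630,-.2785])
ctrl.move_pose(np.r_[g,.15],R); ctrl.servo_line(np.r_[g,.048],rate=.1); ctrl.wait(.2); print(st())
ctrl.close(); ctrl.wait(.2); print(st())
h=ctrl.get_state()["tcp_pos"][2]-.003
ctrl.servo_line(np.r_[g,.13],rate=.12); print(st(),"h",h)
open("hh.txt","w").write(str(h))
ctrl.move_pose(np.r_[PC+rot(PY)@np.array([-.083,-.062]),.13],down(PY)); ctrl.wait(.2)
print(st()); shoot("wrist","g1"); shoot("top","g1t"); shoot("scene","g1s")
E
```

```text
t=44.4 tcp=[ 0.6304 -0.2788  0.0488] F=[ 0.1  0.3 -0.3] w=0.0855 q6=-0.40
t=45.1 tcp=[ 0.6305 -0.2787  0.0483] F=[ 2.8 -0.5  1.1] w=0.0233 q6=-0.40
t=46.0 tcp=[ 0.6292 -0.278   0.1286] F=[ 0.1  0.  -3.3] w=0.0230 q6=-0.40 h 0.045332242835952004
t=47.4 tcp=[ 0.4398 -0.0339  0.1303] F=[ 0.5  0.5 -4.1] w=0.0234 q6=-0.29
```

View pics/g1.png

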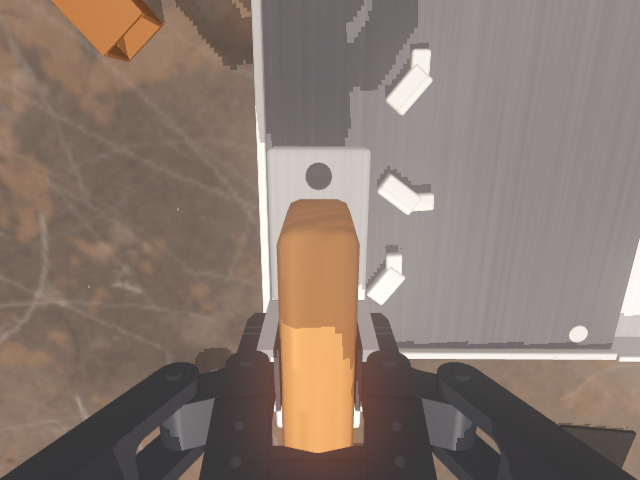

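View pics/g1s.png

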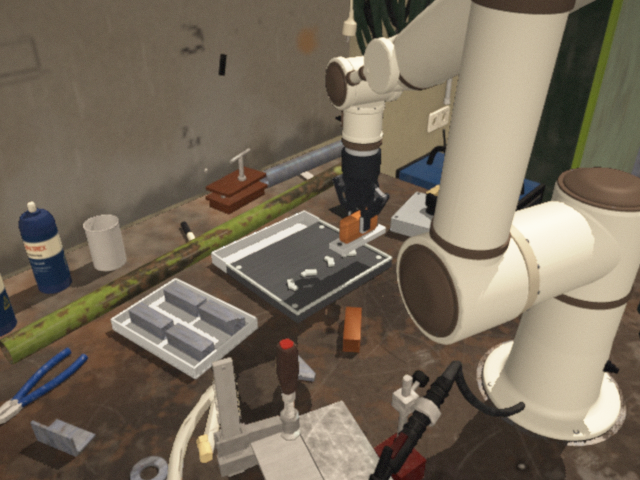

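```bash
python3 - <<'E'
from h import *
np.set_printoptions(precision=4,suppress=True)
p=shoot("wrist")
for n,px in [("c0",(368,295)),("c0b",(404,262)),("c1l",(378,182)),("c1r",(434,203)),("c2l",(387,98)),("c2top",(421,50)),("lipnear",(268,330)),("lip corner outer",(616,358))]:
    X=at_z(p,px,.021 if n[0]=="c" else .026); print(n,rot(-PY)@(X[:2]-PC))
X=[at_z(p,q,.145-.045-.0+.0) for q in ()]
b=ctrl.get_state()["tcp_pos"][2]-.0453+.014
for px in [(271,149),(370,150)]:
    X=at_z(p,px,b); print("foot",rot(-PY)@(X[:2]-PC))
E
```

```text
c0 [-0.0513 -0.0947]
c0b [-0.0301 -0.0725]
c1l [-0.0483 -0.0234]
c1r [-0.015  -0.0358]
c2l [-0.0455  0.0221]
c2top [-0.0289  0.0458]
lipnear [-0.1144 -0.1166]
lip corner outer [ 0.1105 -0.1371]
foot [-0.1004  0.0021]
foot [-0.0633  0.0017]
```

```bash
cat >> h.py <<'E'
def P(u,v,z): return np.r_[PC+rot(PY)@np.array([u,v]),z]
E
python3 - <<'E'
from h import *
h=float(open("hh.txt").read()); zp=.0208+h
ctrl.servo_line(P(-.083,-.062,zp),rate=.08); ctrl.wait(.2); print(st())
for u in (-.02,.05,.108):
    ctrl.servo_line(P(u,-.062,zp),rate=.06); print(st())
ctrl.wait(.3); print(st())
shoot("wrist","g2"); shoot("top","g2t")
E
python3 -c "
import cv2
cv2.imwrite('pics/g2z.png',cv2.resize(cv2.imread('pics/g2t.png')[140:300,230:430],(750,600)))"
```

```text
t=48.7 tcp=[ 0.4392 -0.0332  0.0664] F=[-0.5  0.2 -3.4] w=0.0232 q6=-0.29
t=49.9 tcp=[ 0.5015 -0.0368  0.066 ] F=[ 0.7 -0.2 -3.5] w=0.0233 q6=-0.25
t=51.2 tcp=[ 0.5714 -0.041   0.0661] F=[ 0.1 -0.1 -3. ] w=0.0230 q6=-0.22
t=52.3 tcp=[ 0.6293 -0.0445  0.0661] F=[-0.2  0.  -2.4] w=0.0234 q6=-0.20
t=52.6 tcp=[ 0.6295 -0.0446  0.0662] F=[-0.1  0.4 -2.5] w=0.0231 q6=-0.20
```

View pics/g2.png

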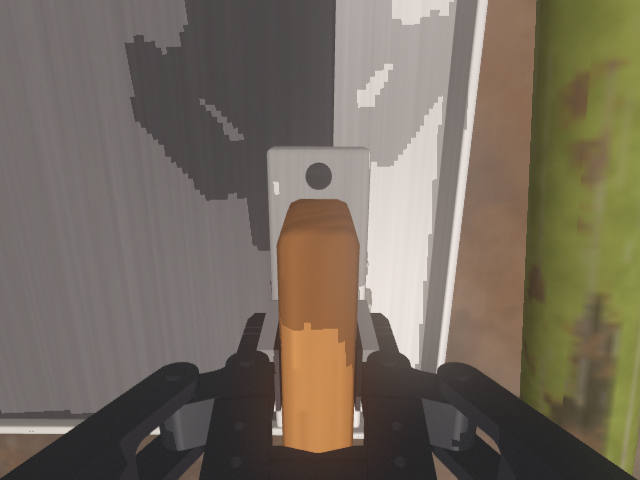

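View pics/g2z.png

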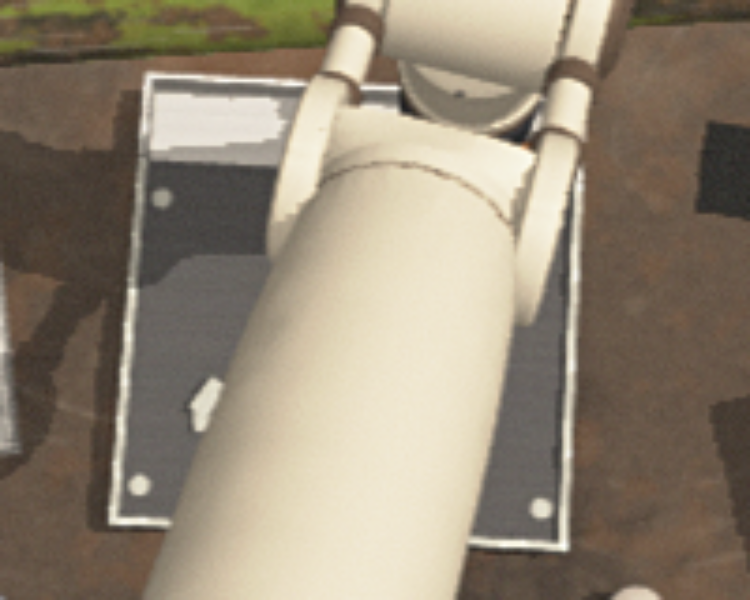

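```bash
python3 - <<'E'
from h import *
ctrl.servo_line(P(.108,-.062,.13),rate=.15)
ctrl.servo_line(P(.06,-.11,.20),rate=.2);ctrl.wait(.2)
p=shoot("wrist","g3"); print(st())
E
```

```text
t=54.2 tcp=[ 0.5786 -0.0889  0.1986] F=[-1.1  0.6 -3.8] w=0.0231 q6=-0.30
```

View pics/g3.png

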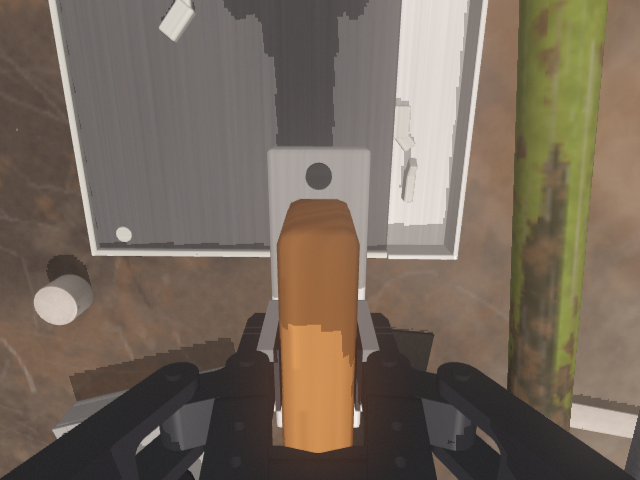

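```bash
python3 - <<'E'
from h import *
h=float(open("hh.txt").read()); zp=.0208+h
ctrl.move_pose(P(-.083,.060,.13),down(PY))
ctrl.servo_line(P(-.083,.060,zp),rate=.08); ctrl.wait(.2); print(st())
for u in (-.02,.05,.108):
    ctrl.servo_line(P(u,.060,zp),rate=.06); print(st())
ctrl.wait(.3); print(st())
ctrl.servo_line(P(.108,.060,.13),rate=.15)
ctrl.servo_line(P(.04,-.03,.22),rate=.2);ctrl.wait(.2)
p=shoot("wrist","g4"); print(st())
ctrl.servo_line(P(.04,-.13,.25),rate=.2);ctrl.wait(.2)
p=shoot("wrist","g5"); print(st())
E
```

```text
t=56.3 tcp=[0.4466 0.0887 0.0665] F=[ 0.1  0.1 -4.6] w=0.0233 q6=-0.01
t=57.5 tcp=[0.5087 0.085  0.066 ] F=[-0.9 -0.2 -3.5] w=0.0234 q6=-0.01
t=58.8 tcp=[0.5786 0.0808 0.066 ] F=[-0.5 -0.3 -4.1] w=0.0235 q6=-0.01
t=59.9 tcp=[0.6365 0.0773 0.066 ] F=[ 0.1  0.7 -3.8] w=0.0229 q6=-0.01
t=60.2 tcp=[0.6368 0.0772 0.0662] F=[-0.4 -0.3 -3.9] w=0.0232 q6=-0.01
t=61.9 tcp=[ 0.5635 -0.0079  0.2191] F=[-0.   0.2 -3.6] w=0.0231 q6=-0.17
t=62.8 tcp=[ 0.5575 -0.1072  0.2495] F=[-0.2  0.2 -4.1] w=0.0232 q6=-0.34
```

View pics/g4.png

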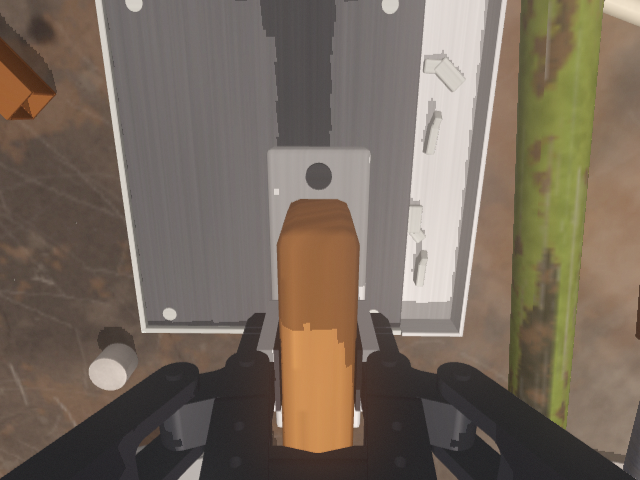

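View pics/g5.png

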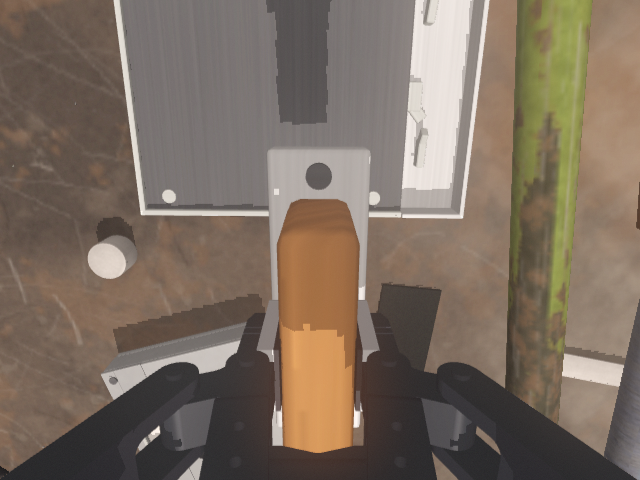

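```bash
python3 - <<'E'
from h import *
np.set_printoptions(precision=4,suppress=True)
ctrl.servo_line(P(.09,-.11,.14),rate=.2);ctrl.wait(.3)
a=shoot("wrist","g6"); print(st())
ctrl.servo_line(P(.09,.02,.14),rate=.2);ctrl.wait(.3)
b=shoot("wrist","g7")
for p in(a,b):
  print([(np.round(d["point"]),round(d["confidence"],2),np.round(rot(-PY)@(at_z(p,d["point"],.008)[:2]-PC),3)) for d in ctrl.landmark_of(p,"chip_0")])
cv2.imwrite("pics/g67.png",cv2.resize(np.hstack([a["image"][0:300,300:560],b["image"][0:300,300:560]])[:,:,::-1],(800,461)))
E
```

```text
t=63.9 tcp=[ 0.609  -0.0917  0.1409] F=[-0.2 -0.2 -4. ] w=0.0232 q6=-0.29
[(array([378., 194.]), 0.96, array([ 0.129, -0.083])), (array([366., 127.]), 0.62, array([ 0.119, -0.042]))]
[(array([369., 220.]), 0.93, array([0.123, 0.029])), (array([390., 140.]), 0.77, array([0.134, 0.08 ])), (array([357., 314.]), 0.55, array([ 0.117, -0.039]))]
```

View pics/g67.png

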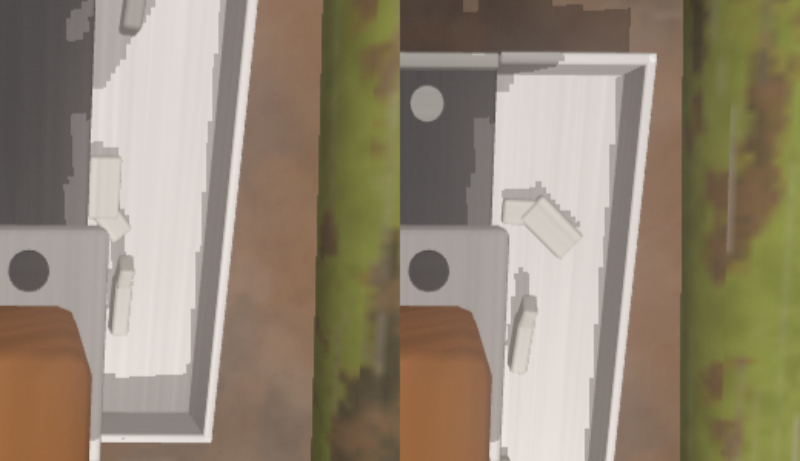

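```bash
python3 - <<'E'
from h import *
h=float(open("hh.txt").read())
g=np.array([.631,-.2745]); R=down(-.165)
ctrl.move_pose(P(.05,-.03,.20),down(PY)); ctrl.move_pose(np.r_[g,.14],R)
ctrl.servo_line(np.r_[g,.003+h+.0005],rate=.08); ctrl.wait(.3); print(st())
ctrl.open(); ctrl.wait(.2); print(st())
ctrl.servo_line(np.r_[g,.16],rate=.15)
ctrl.move_pose(np.array([.56,-.27,.30]),down(np.pi/2)); ctrl.wait(.2)
p=shoot("wrist");cv2.imwrite("pics/s2.png",cv2.resize(p["image"][190:330,220:420,::-1],(800,560),interpolation=cv2.INTER_CUBIC)); print(st())
ctrl.move_pose(np.array([.36,-.32,.26]),down(np.pi/2)); ctrl.wait(.2)
p=shoot("wrist","c1"); import pickle; pickle.dump(p,open("c1.pkl","wb"))
cv2.imwrite("pics/c1z.png",cv2.resize(p["image"][150:350,200:420,::-1],(660,600),interpolation=cv2.INTER_CUBIC)); print(st())
E
```

```text
t=68.3 tcp=[ 0.6311 -0.2746  0.0491] F=[ 0.2 -0.  -4.9] w=0.0231 q6=-0.42
t=69.1 tcp=[ 0.631  -0.2745  0.0488] F=[-0.1  0.2 -0.1] w=0.0854 q6=-0.42
t=71.8 tcp=[ 0.56   -0.2699  0.2997] F=[ 0.4 -0.4  0.3] w=0.0856 q6=-2.21
t=72.9 tcp=[ 0.3609 -0.32    0.2603] F=[-0.1  0.4 -0.4] w=0.0852 q6=-2.55
```

View pics/s2.png

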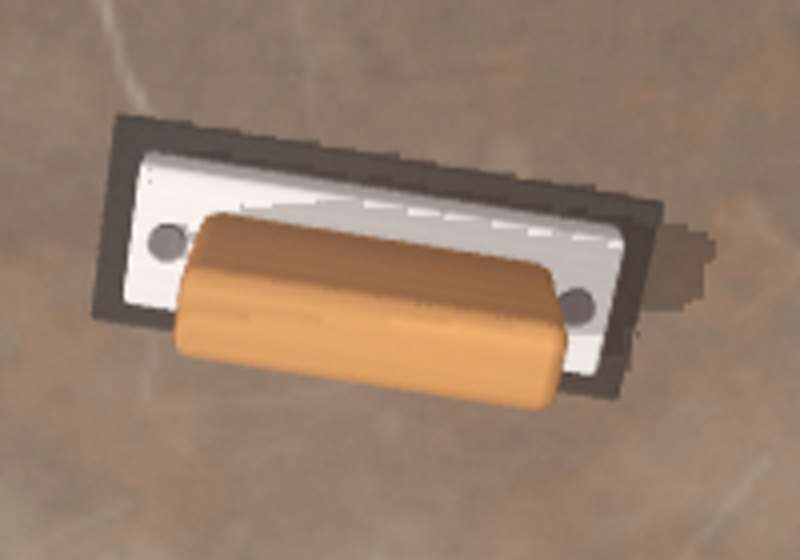

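View pics/c1z.png

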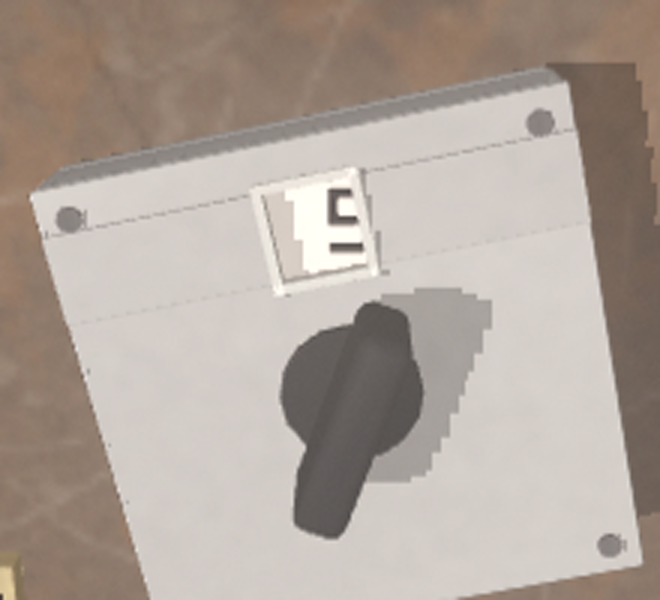

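```bash
python3 - <<'E'
from h import *
import pickle
np.set_printoptions(precision=4,suppress=True)
p=pickle.load(open("c1.pkl","rb"))
f=lambda u,v,z:at_z(p,(200+u/3,150+v/3),z)
a=f(382,303,.06);b=f(320,537,.077);print(a,b,np.arctan2(*(b-a)[1::-1]))
U=pickle.load(open("V.pkl","rb"))["cnt"]; print(at_z(U,(331.8,291.4),.066))
A=[f(30,192,.038),f(570,82,.038),f(641,565,.038)];print((A[0]+A[2])/2,np.arctan2(*(A[1]-A[0])[1::-1])-np.pi/2,np.arctan2(*(A[2]-A[1])[1::-1]))
w=p["image"][195:260,270:340,::-1]; cv2.imwrite("pics/num.png",cv2.resize(cv2.rotate(w,cv2.ROTATE_180),None,fx=6,fy=6))
yj=-.239-np.pi/2
g=np.array([.4300,-.3210]); ctrl.move_pose(np.r_[g,.16],down(yj)); ctrl.wait(.2)
q=shoot("wrist","c2"); print(st())
E
```

```text
[ 0.3954 -0.3119  0.06  ] [ 0.4598 -0.3293  0.077 ] -0.263371334367916
[ 0.433  -0.3178  0.066 ]
[ 0.4306 -0.3207  0.038 ] 0.20526043514140935 0.20064249380940488
t=76.1 tcp=[ 0.43  -0.321  0.16 ] F=[ 0.2 -1.3  0.1] w=0.0850 q6=0.94
```

View pics/c2.png

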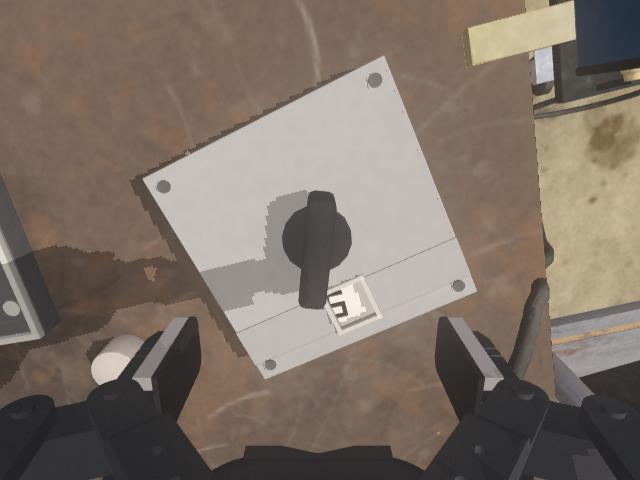

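View pics/num.png

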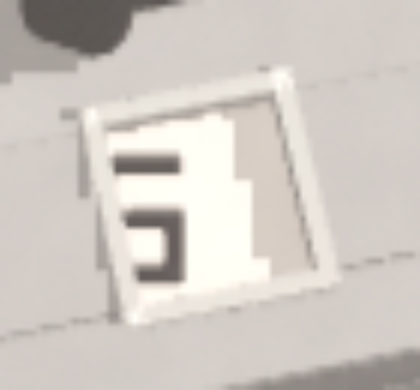

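```bash
python3 - <<'E'
from h import *
g=np.array([.4304,-.3207]); y0=-.26-np.pi/2; y1=.2050-2.7925+np.pi/2
ctrl.move_pose(np.r_[g,.13],down(y0)); ctrl.servo_line(np.r_[g,.066],rate=.08); ctrl.wait(.2); print(st())
ctrl.close(); ctrl.wait(.2); print(st())
for y in np.linspace(y0,y1,6)[1:]:
    ctrl.move_pose(np.r_[g,.066],down(y)); print(st(),ctrl.get_state()["torque"].round(2))
ctrl.wait(.3); s=ctrl.get_state()["ee_rot"]; print(st(),np.arctan2(s[1,0],s[0,0]),y1)
ctrl.open(); ctrl.wait(.2); print(st())
ctrl.servo_line(np.r_[g,.16],rate=.15)
ctrl.move_pose(np.array([.36,-.32,.26]),down(-np.pi/2+.2)); ctrl.wait(.2)
p=shoot("wrist","c3")
ctrl.move_pose(np.array([.36,-.32,.26]),down(np.pi/2)); ctrl.wait(.2)
p=shoot("wrist"); import pickle; pickle.dump(p,open("c4.pkl","wb"))
cv2.imwrite("pics/c4z.png",cv2.resize(p["image"][150:350,200:420,::-1],(660,600),interpolation=cv2.INTER_CUBIC)); print(st())
E
```

```text
t=77.5 tcp=[ 0.4307 -0.321   0.0666] F=[ 0.3  0.2 -1.2] w=0.0851 q6=0.97
t=78.4 tcp=[ 0.4305 -0.3205  0.0662] F=[-1.   3.3  3.7] w=0.0149 q6=0.97
t=78.6 tcp=[ 0.4305 -0.3207  0.0661] F=[0.4 3.1 4.3] w=0.0150 q6=0.81 [ 0.36 -0.04  0.08]
t=78.9 tcp=[ 0.4305 -0.3208  0.0662] F=[-0.6  2.3  3.2] w=0.0152 q6=0.64 [ 0.37 -0.02  0.08]
t=79.2 tcp=[ 0.4305 -0.321   0.0661] F=[0.3 0.6 3.6] w=0.0148 q6=0.48 [ 0.2  -0.01  0.05]
t=79.5 tcp=[ 0.4306 -0.3211  0.0661] F=[ 0.7 -0.5  1.7] w=0.0149 q6=0.32 [ 0.03 -0.13  0.02]
t=79.8 tcp=[ 0.4306 -0.3213  0.0662] F=[ 1.  -2.1  1.8] w=0.0149 q6=0.16 [-0.24 -0.19  0.04]
t=80.1 tcp=[ 0.4306 -0.3212  0.0662] F=[ 2.4 -4.6  0.2] w=0.0150 q6=0.15 -1.0185795027022326 -1.0167036732051034
t=81.0 tcp=[ 0.4304 -0.3207  0.066 ] F=[-0.1  0.7  0.4] w=0.0854 q6=0.15
t=85.3 tcp=[ 0.36 -0.32  0.26] F=[ 0.3  0.2 -0.3] w=0.0853 q6=-2.55
```

View pics/c4z.png

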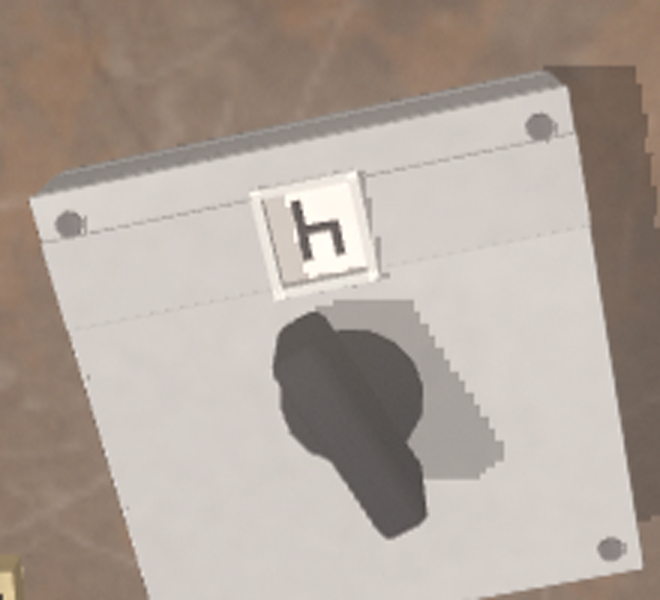

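```bash
python3 - <<'E'
from h import *
import pickle
c=pickle.load(open("c4.pkl","rb"))
a=at_z(c,(200+303/3,150+320/3),.07);b=at_z(c,(200+408/3,150+537/3),.077);print(np.arctan2(*(b-a)[1::-1]))
ctrl.move_j([-1.521,.158,1.597,0,1.386,-.21]); ctrl.wait(.5)
p=shoot("top","f"); cv2.imwrite("pics/fz.png",cv2.resize(p["image"][140:350,140:530,::-1],(800,431),interpolation=cv2.INTER_CUBIC)); print(st())
E
```

```text
0.435919860987645
t=87.8 tcp=[ 0.1478 -0.5557  0.2485] F=[-0.3 -0.5  1.4] w=0.0855 q6=-0.21
```

View pics/fz.png

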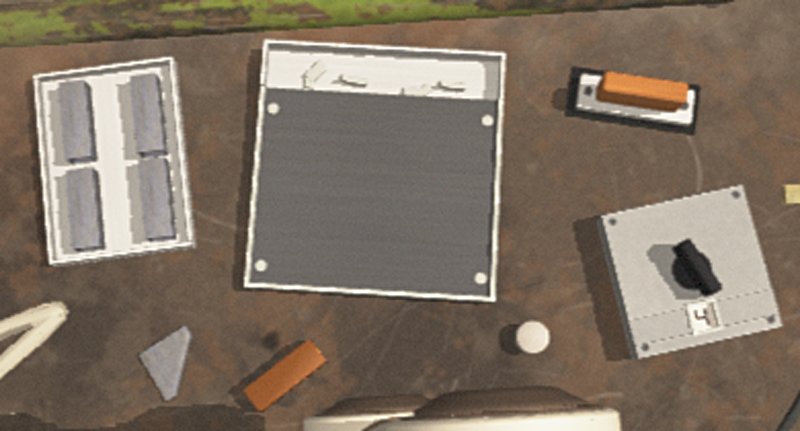

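```bash
python3 - <<'E'
from h import *
ctrl.move_pose(np.array([.43+.02,-.3207+.0,.30]),down(np.pi/2+.205)); 
# centre the knob in the wrist view: camera sits 78 mm along tool z
R=down(np.pi/2+.205); pos=np.array([.4304,-.3207,.30])-R[:,2]*.078; pos[:2]+=0
pos[:2]-= (R[:,2]*-.306/.952*.35)[:2]
ctrl.move_pose(pos,R); ctrl.wait(.3)
p=shoot("wrist","k"); K=proj(p,[.4304,-.3207,.077]); print(K)
x,y=K.astype(int); c=p["image"][y-75:y+75,x-90:x+90]; cv2.imwrite("pics/kz.png",cv2.resize(c[:,:,::-1],(720,600),interpolation=cv2.INTER_CUBIC))
for ang in (.557,):
  for s in(-.032,.032): 
    q=proj(p,[.4304+s*np.cos(ang),-.3207+s*np.sin(ang),.077]); print((q-[x-90,y-75])*4)
E
```

```text
[317.49089463 242.54745972]
[311.54877397 171.18439206]
[409.90553296 426.76945826]
```

View pics/kz.png

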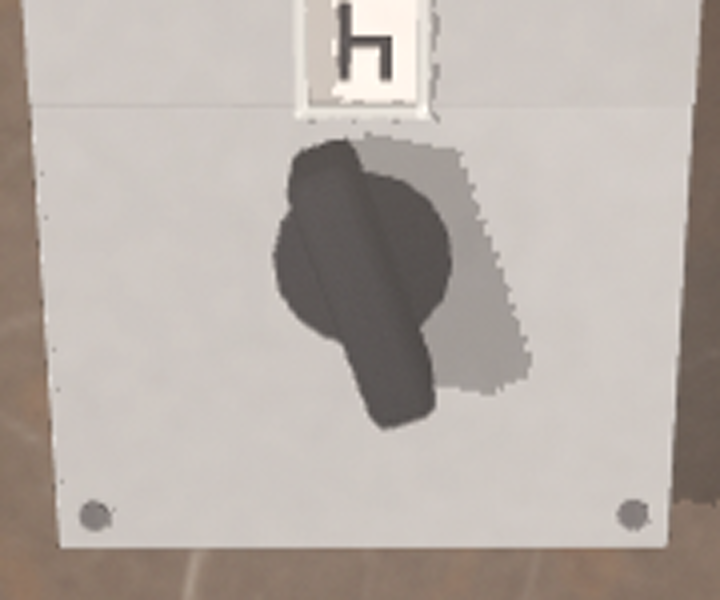

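```bash
python3 - <<'E'
from h import *
p=shoot("wrist"); x,y=317,242
g=cv2.cvtColor(p["image"],cv2.COLOR_RGB2GRAY).astype(float)
# rectify to plane z=.077, 0.25mm/px, counter frame
n=320; R2=rot(.205)
uv=np.array([[proj(p,np.r_[np.array([.4304,-.3207])+R2@np.array([(i-n/2)*.00025,(j-n/2)*.00025]),.077]) for i in range(n)] for j in range(n)]).astype(np.float32)
r=cv2.remap(p["image"],uv,None,cv2.INTER_LINEAR)
r2=np.clip(r.astype(float)*2-60,0,255).astype(np.uint8)
cv2.imwrite("pics/rect.png",cv2.resize(r2[:,:,::-1],(600,600)))
E
```

```text
(no output)
```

View pics/rect.png

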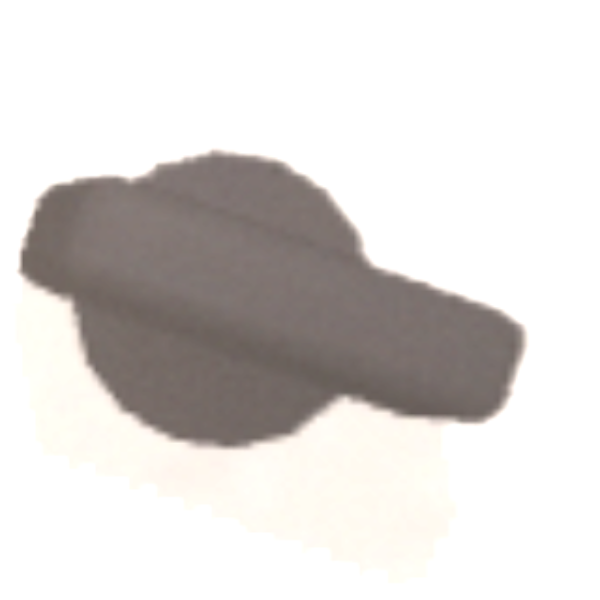

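```bash
python3 - <<'E'
from h import *
print(st()); print(ctrl.finish_job()); p=shoot("scene","end")
E
```

```text
t=90.6 tcp=[ 0.397  -0.3276  0.2999] F=[-0.3 -0.1  0.5] w=0.0855 q6=-2.70
the job is handed in; nothing more can be done
None
the job is handed in; nothing more can be done
```

I finished the batch and handed it in at about 91 s; handing in reports no verdict, so these are my own checks.

- **Tubes:** all four lie flat in the tray in a 2 x 2 layout. Wrist views showed gaps between them and none stacked.
- **Chips:** two scraper passes, with the fingers kept well above the plate, left the plate clear and all four chips in the trough. Three stand on edge or lean. The one nearest the plate is about 22 mm from the trough's centre line, against a limit of 28 mm. I did not measure the chips' heights.
- **Scraper:** it stands upright on its mat, central and along it. The last top view shows it still there.
- **Counter:** I turned the knob from about 3.6 rad, and the window shows "4" in the middle. Two rough readings of the knob angle were off by about 0.12 and 0.045 rad. A corrected view straight down gave about 2.79 rad, against a target of 2.79 ± 0.1.
- **Other things:** the slug, the gusset and the brown look-alike tube look unmoved in the last top view.

I saw no knock to the scraper and no loss of grip.

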